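Clear the tongs off the food box and open its vent

ROBOT

A 7-joint arm with a two-finger parallel gripper is mounted at the origin on the work surface. World frame = base frame: x ahead of the robot, y to its left, z up, the work surface at z = 0. Lengths are in mm, angles in rad, forces in N, time in s.
With the tool pointing down it reaches from about 350 to 900 mm from the base axis. Payload 8.1 kg.
Tool frame: the origin (TCP) lies at the very end of the fingers, on their centre line; the grasp point (between the pads) lies 19 mm behind it; z points along the fingers, y is the line along which they close (so a half turn about z gives the same grasp; the last joint's range is limited). The gripper opens to 92 mm and grips with 3 to 60 N. Pads are 19 mm wide; open, the fingers measure 130 mm over their backs; the gripper's body (75 mm by 190 mm) begins 47 mm behind the grasp point.
Start: joints at [-1.215, 0.434, 0.025, 1.573, -0.012, 1.134, -0.075], TCP at [276.823, 560.366, 226.742] pointing down, gripper open.
Joint ranges: [-2.62, 2.62], [-0.44, 2.09], [-1.27, 1.32], [0.08, 2.57], [-1.32, 4.46], [0.12, 2], [-2.74, 2.74]. Speed limits (rad/s): [2.22, 2.22, 3.01, 3.01, 3.14, 3.14, 3.14].

INTERFACE

Orientations are given as a 3x3 rotation matrix whose columns are the frame's x, y, z axes.
In Python, from bench import ctrl gives the robot as it stands. The module is installed in compiled form; this text tells all that it offers. Calls block until the motion is done:
- ctrl.reach(position, orientation): joint-space move of the TCP to a pose.
- ctrl.servo_line(position, ori=None, max_speed=150, guard=None): straight line of the TCP; ori=None keeps the orientation; max_speed is the mean speed in mm/s. With guard (N) it stops when the force on the tool has changed by that much, and returns True; else False.
- ctrl.move_joints(angles): joint-space move.
- ctrl.grip(opening, f_grip=None): finger opening in mm; f_grip is the grip in N (None keeps the last); returns when the fingers have stopped.
- ctrl.dwell(seconds).
- ctrl.inverse_kinematics(position, orientation): joint angles nearest the present ones, or None.
- ctrl.get_obs(): the state.
- ctrl.read_camera(name): name is "scene" or "top" or "wrist"; returns (picture, depth): 480x640x3 uint8, red, green, blue; 480x640 float32, mm along the optical axis (not along the pixel's ray), 0 where there is no reading.
- ctrl.camera_params(name): a dict with "intrinsics" (3x3 intrinsics, pixels), "xyz" and "attitude" of the camera in the world. Camera axes: x right, y down, z forward; pixel columns grow to the right and rows downward; lengths in mm; the calibration is good to about 2 mm. A picture is of the moment at which its call begins: read the wrist's pose just before it. camera_params takes no time and is no camera call; for the wrist camera it gives the pose at the moment of the call.
A pose or a line that the arm cannot do raises ctrl.PlanningError and nothing moves.
- ctrl.sign_off(): hands the job in; it is judged then, once.
Trained networks look in the newest picture that a camera, given by its name, has taken for a name from the list of things; names that differ only in an ending like _2 or _b are one class to them, and where a whole thing is asked for, a point or a joint stands for the part that bears it (a point fixed in the world has none). Each returns a list of dicts, best first, with "conf" (0 to 1); they miss things now and then, are a little off and sometimes report something else, mostly with a low value. They report only what shows in the picture. A call takes as long as a camera call. They do not tell look-alikes from the thing itself.
- ctrl.silhouettes(camera, query): "mask" (480x640 bool, what is visible of it) and "box" ([centre column, centre row, width, height] in pixels, round what is visible of it).
- ctrl.spot_point(camera, query): "position" ([column, row] in pixels: a listed point, or the origin of a listed thing).
The state is a dict: "t": time; "qpos": joint angles; "joint_velocities": joint speeds; "joint_torque": joint torques, N m; "position": TCP position; "ee_rot": TCP orientation; "wrist_force": force on the tool from outside, world axes, zero at the start; "wrist_torque": the same for the moment, N m; "gripper_width": finger opening in mm; "grip_force": force on a finger pad.
Only numpy, scipy, OpenCV 4.12 (cv2) and the standard library are available. Lean on these libraries where they do the work, as an engineer would, in place of code of your own. Each camera call takes 0.05 s, during which the arm holds its last target. There are 200 camera calls.

TASK

The tongs have been left lying on the lid of the grey food container under the wire shelf, in the way of its sliding vent. First take the tongs off and lay them down flat in the blue cutlery caddy, without dropping them, and let go; then slide the white vent tab fully open so that the container can air. Leave the container and the caddy standing where they are, and do not disturb the tumbler, the mug, or the saucer.

Things in the scene. Friction and masses are not known exactly. Their poses are not given: they have to be found in the camera images.
- shelf: fixed level wire shelf over the container, on two posts. Origin on the drainer; +x points to the robot's right (yaw -1.57 +-0.25). Tier 232 to 246 mm above the drainer, from x = -50 (open edge, towards the robot's left) to +130, y = -170 to +170 mm; 12 mm posts at x = +120, y = +-170; clear below. It overhangs the tab: reach in under the open edge, tool tilted about 40 degrees, fingers to +x and down.
- container: grey plastic food container with a flat lid, 156 (x) by 206 (y) by 80 mm high (lid top at 80 mm), 0.9 kg, loose on the drainer. Origin at the centre of its underside, z up. Its x is within 0.15 rad of the shelf's x, so its +y points away from the robot.
- vent (a joint): travel of the sliding vent on the lid, in m: 0 is shut, 0.045 is fully open (end stop). It slides along the container's +y, drags with about 1.2 N and stays where it is left. It starts at 0 to 0.008.
- vent_tab (a point): centre of the top of the white upright vent tab, which is 22 (container x) by 10 (container y) mm and rises 17.5 mm above the lid; it is pinched across its 10 mm or pushed. Tab centre at container x = -10 mm, y = -35 mm + vent travel.
- tongs: steel tongs, latched shut (rigid), lying on their side, 238 mm long, 18 mm high, 0.14 kg. Origin mid-underside, near the centre of mass; x along the length (jaw tips +x, pivot -x), z up. From x = -60 to +60 mm the blades are parallel, 34 mm wide over their outsides (y): grip there across y. They start on the lid on the opening (+y) side of the tab, x within 0.2 rad of the container's x.
- caddy: low open blue plastic cutlery caddy, 320 (x) by 150 (y) by 38 mm high, walls 4 mm, floor 4 to 5 mm thick, one compartment, 0.45 kg, loose. Origin at the centre of its underside, x along its length (yaw -1.57 +-0.25), z up. It stands to the left of the container, nearer to or farther from the robot. The tongs may lie in it either way round.
- tumbler: clear glass tumbler, 68 mm diameter, 105 mm high, standing left of the container on the near or far side of the way to the vent; leave alone. Origin at the centre of its underside.
- mug: white mug, 76 mm diameter, 85 mm high, with a handle on its +y side, standing left of the container opposite the tumbler; leave alone. Origin at the centre of its underside.
- saucer: white saucer, 130 mm diameter, 20 mm high, beside the caddy; leave alone. Origin at the centre of its underside.
Mind the look-alikes: they are no part of the job. Of the things like the tongs, leave any that is orange; of the rest the larger one is meant.

How it is judged:
By the outcome, as a careful person would: the job done as asked, in the order asked, and still so for the second after the job is handed in, with the robot touching nothing.
It also fails if it takes over 50 s, if anything falls off the work surface, if the arm or the gripper's body presses on something with over 40 N, if the wrist force passes 120 N, or if a joint passes its speed limit or range.

## Working session

There is one attempt and no reset: what is moved stays moved. The work goes in short steps, each a Python script; the robot and the scene stay as the last script left them, time stands still between calls to the robot, and variables do not carry over. Pictures are saved under pics/ and viewed, at most 10 in all, crops included, and the job is handed in when it is done.

```bash
mkdir -p pics
cat > h.py <<'E'
import numpy as np, cv2
from bench import ctrl
def world(cam, uv, depth, P=None):
    P=P or ctrl.camera_params(cam); K=np.array(P["intrinsics"]); uv=np.atleast_2d(uv).astype(float)
    r=np.c_[(uv[:,0]-K[0,2])/K[0,0],(uv[:,1]-K[1,2])/K[1,1],np.ones(len(uv))]*np.atleast_1d(depth)[:,None]
    return r@np.array(P["attitude"]).T+np.array(P["xyz"])
def cloud(cam,mask,d,P=None):
    m=mask&(d>0); v,u=np.nonzero(m); return world(cam,np.c_[u,v],d[m],P)
def save(n,im): cv2.imwrite("pics/"+n,im[...,::-1])
E
python3 - <<'E'
from h import *
ims=[]
for c in("scene","top"):
    im,d=ctrl.read_camera(c); np.save(c+"_d.npy",d); np.save(c+"_i.npy",im); save(c+".png",im)
    print(c,ctrl.camera_params(c)["xyz"])
    for q in["container","tongs","caddy","tumbler","mug","saucer","shelf"]:
        for s in ctrl.silhouettes(c,q):
            p=cloud(c,s["mask"],d)
            print(q,round(s["conf"],2),np.round(s["box"]),len(p), np.round(np.median(p,0)) if len(p) else 0, np.round(np.percentile(p,[3,97],axis=0)).tolist() if len(p) else 0)
    print([(round(s["conf"],2),np.round(s["position"])) for s in ctrl.spot_point(c,"vent_tab")])
E
```

```text
scene [961.72166444 224.57686533 845.76150685]
container 0.91 [304. 212. 119. 111.] 5781 [570. -78.  79.] [[457.0, -166.0, 17.0], [650.0, -19.0, 83.0]]
container 0.65 [331. 296.  36.  48.] 1397 [679.  59.  67.] [[659.0, 33.0, 4.0], [720.0, 93.0, 105.0]]
tongs 0.89 [218. 316.  52.  73.] 504 [ 844. -106.    8.] [[744.0, -120.0, -2.0], [906.0, -88.0, 14.0]]
tongs 0.67 [253. 130.  40.  37.] 251 [ 398. -363.    7.] [[348.0, -377.0, -1.0], [468.0, -349.0, 13.0]]
tongs 0.55 [295. 212.  97.  63.] 1173 [580. -84.  91.] [[559.0, -208.0, 56.0], [600.0, 16.0, 99.0]]
caddy 0.73 [521. 259. 169. 116.] 11399 [353. 350.   5.] [[267.0, 189.0, 1.0], [456.0, 494.0, 38.0]]
tumbler 0.74 [329. 298.  39.  51.] 1467 [678.  59.  64.] [[656.0, 33.0, 0.0], [720.0, 93.0, 105.0]]
tumbler 0.73 [262. 153. 210. 198.] 7791 [ 525. -190.  238.] [[271.0, -355.0, -2.0], [745.0, -60.0, 303.0]]
mug 0.83 [401. 207.  41.  55.] 1542 [419.  66.  53.] [[377.0, 32.0, 5.0], [474.0, 102.0, 85.0]]
saucer 0.9 [466. 331.  67.  66.] 3234 [573. 316.  10.] [[520.0, 260.0, 3.0], [630.0, 369.0, 20.0]]
shelf 0.96 [260. 155. 209. 196.] 6113
[... 483 characters left out ...]
0.] 5077 [ 520. -185.  240.] [[399.0, -258.0, 6.0], [745.0, -59.0, 305.0]]
caddy 0.56 [156. 334. 146.  90.] 8772 [360. 345.   4.] [[276.0, 186.0, -1.0], [447.0, 493.0, 38.0]]
caddy 0.44 [334. 269.  10.  22.] 195 [516. -88.  83.] [[495.0, -100.0, 78.0], [542.0, -77.0, 99.0]]
tumbler 0.57 [274. 196.  31.  35.] 724 [699.  65.  43.] [[659.0, 31.0, 0.0], [720.0, 91.0, 107.0]]
mug 0.8 [270. 307.  28.  46.] 989 [413.  68.   7.] [[380.0, 30.0, 1.0], [469.0, 97.0, 86.0]]
saucer 0.64 [171. 243.  53.  51.] 2140 [578. 315.  10.] [[522.0, 257.0, 1.0], [633.0, 369.0, 21.0]]
shelf 0.57 [377. 247. 110. 182.] 5196 [ 521. -186.  240.] [[399.0, -259.0, 4.0], [746.0, -59.0, 305.0]]
[(0.55, array([338., 270.]))]
```

Run:
```python
import cv2
a=cv2.imread("pics/scene.png"); 
cv2.imwrite("pics/crop1.png",cv2.resize(a[110:370,170:430],(600,600),interpolation=cv2.INTER_CUBIC))
```

```text
(no output)
```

View pics/scene.png

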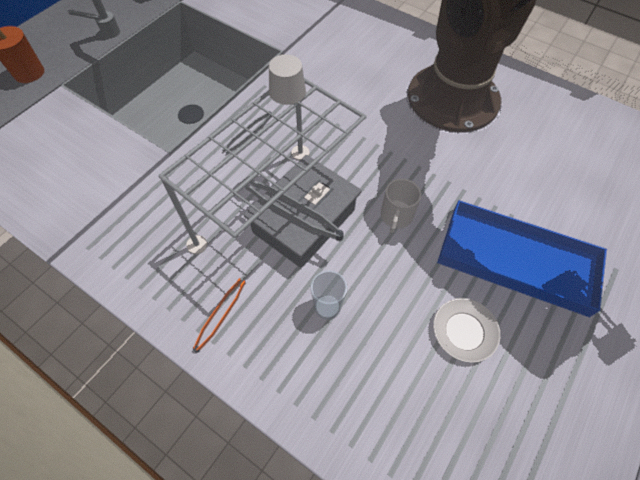

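View pics/crop1.png

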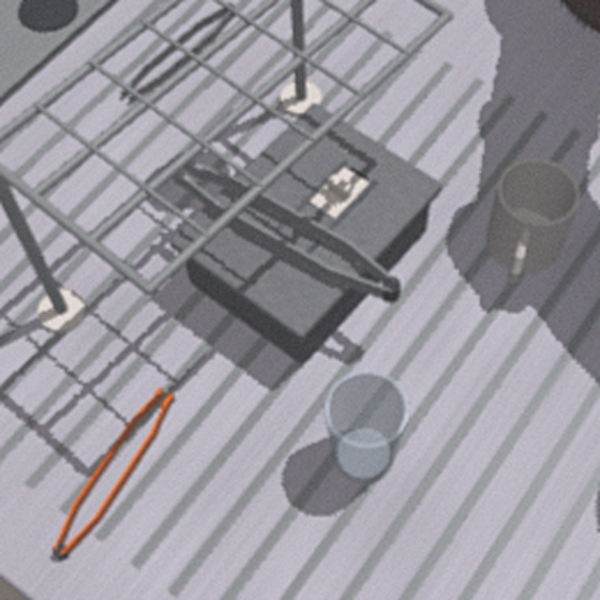

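View pics/top.png

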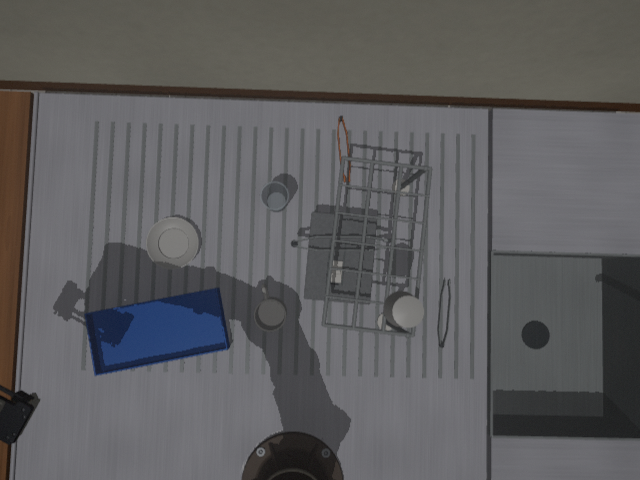

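The look-alikes in the scene image are:
- The orange tongs at (218,316), which are excluded.
- The small grey tongs on the bench at (253,130).
- The larger grey tongs on the lid at (295,212).

The ones on the lid are meant: they aren't orange, they're the larger grey pair (about 238 mm), and the enlarged crop shows them on the lid beside the tab at (316,191). The tumbler is on the far side, the mug is on the near side, and the caddy is near left.

Run:
```python
from h import *
for c in("scene","top"):
    d=np.load(c+"_d.npy"); uv=np.argwhere(d>0)
    p=world(c,uv[:,::-1],d[d>0])
    def box(m,n):
        q=p[m][:,:2].astype(np.float32)
        if len(q)>20:
            (cx,cy),s,a=cv2.minAreaRect(q); print(c,n,len(q),np.round([cx,cy]),np.round(s),round(a,1))
    x,y,z=p.T
    box((z>74)&(z<84)&(x>440)&(x<680)&(y<0)&(y>-185),"lid")
    t=(z>90)&(z<104)&(y<22)&(y>-235)&(x>548)&(x<625); box(t,"tongs")
    q=p[t]; k=np.polyfit(q[:,1],q[:,0],1); print("fit",k,q[:,1].min(),q[:,1].max(),np.median(q[:,2]))
    tb=(z>92)&(z<104)&(x>480)&(x<545)&(y>-120)&(y<-50); print("tab",tb.sum(),p[tb].mean(0) if tb.any() else 0)
    box((z>33)&(z<43)&(x>250)&(x<480)&(y>170)&(y<510),"caddy rim")
    box((z>225)&(z<250)&(x<800)&(x>350)&(y<-30),"shelf")
def R(th,tilt):  # tool: z = down tilted towards -y direction; y closing = along horizontal dir th
    L=np.array([np.cos(th),np.sin(th),0]); 
    z=L*np.sin(tilt)+np.array([0,0,-np.cos(tilt)]); y=np.cross([0,0,1],L); return np.c_[np.cross(y,z),y,z]
for th in(-1.6,):
  for s in(1,-1):
    r=R(th,.7)*np.array([s,s,1])
    for P in([575,-80,89],[575,0,160],[520,-85,89],[355,345,20],[355,345,120]):
        print(s,P,np.round(ctrl.inverse_kinematics(P,r),2) if ctrl.inverse_kinematics(P,r) is not None else None)
w=ctrl.camera_params("wrist"); o=ctrl.get_obs(); print(o["t"],o["ee_rot"].T@(np.array(w["xyz"])-o["position"]),np.round(o["ee_rot"].T@w["attitude"],2))
```

```text
scene lid 4986 [550. -90.] [183. 207.] 86.2
scene tongs 643 [582. -95.] [ 36. 233.] 1.5
fit [-1.99825658e-02  5.80837150e+02] -211.73314592117183 21.38385020486868 96.16255246263643
tab 48 [518.43629084 -83.66007375  96.28113181]
scene caddy rim 1166 [362. 338.] [154. 321.] 12.5
scene shelf 4636 [ 573. -156.] [189. 350.] 84.6
top lid 4498 [552. -89.] [174. 206.] 86.3
top tongs 298 [583. -96.] [ 33. 230.] 1.7
fit [-3.00347203e-02  5.79349088e+02] -211.17828791540595 18.658599440879886 97.66841795737344
tab 32 [518.57258755 -86.79912771  96.61574441]
top caddy rim 701 [364. 336.] [150. 322.] 12.5
top shelf 3934 [ 574. -158.] [188. 349.] 84.7
1 [575, -80, 89] [-0.78  0.75  0.65  1.87  0.33  0.86 -0.5 ]
1 [575, 0, 160] [-0.91  0.68  0.69  1.76  0.28  1.08 -0.49]
1 [520, -85, 89] [-0.82  0.69  0.64  2.01  0.39  0.81 -0.59]
1 [355, 345, 20] [-1.32  0.88  0.37  1.65  0.06  1.26 -1.05]
1 [355, 345, 120] [-1.34  0.75  0.4   1.61  0.1   1.42 -1.03]
-1 [575, -80, 89] [-0.28  0.66 -0.11  1.82  0.79  1.13  2.21]
-1 [575, 0, 160] [-0.35  0.61 -0.18  1.71  0.71  1.34  2.24]
-1 [520, -85, 89] [-0.31  0.6  -0.1   1.96  0.8   1.08  2.14]
-1 [355, 345, 20] [-0.91  0.88 -0.3   1.6   0.46  1.41  1.68]
-1 [355, 345, 120] [-0.89  0.75 -0.34  1.57  0.43  1.57  1.73]
0.9 [  78.00225348   -0.56868019 -157.13854272] [[-0.   -0.96 -0.29]
 [ 1.   -0.   -0.  ]
 [-0.   -0.29  0.96]]
```

```bash
cat >> h.py <<'E'
def R(th,tilt=0.7):
    L=np.array([np.cos(th),np.sin(th),0]); z=L*np.sin(tilt)+np.array([0,0,-np.cos(tilt)])
    y=np.cross([0,0,1],L); return np.c_[np.cross(y,z),y,z]
TH=-1.544
E
python3 - <<'E'
from h import *
ctrl.grip(54); r=R(TH)
ctrl.reach([578,60,215],r)
P=ctrl.camera_params("wrist"); im,d=ctrl.read_camera("wrist"); save("w1.png",im)
p=cloud("wrist",d>0,d,P); x,y,z=p.T
t=(z>90)&(z<104)&(y<22)&(y>-235)&(x>548)&(x<625); q=p[t]
if len(q)>20: print(len(q),cv2.minAreaRect(q[:,:2].astype(np.float32)),np.polyfit(q[:,1],q[:,0],1),np.percentile(z[t],[5,50,95]))
q=p[(z>92)&(z<104)&(x>480)&(x<545)&(y>-120)&(y<-50)]; print("tab",len(q),q.mean(0) if len(q) else 0, np.ptp(q,axis=0) if len(q) else 0)
print("lid z",np.median(z[(z>70)&(z<86)&(y<-30)]))
for q in("tongs","vent_tab"):
    for s in ctrl.silhouettes("wrist",q): print(q,round(s["conf"],2),np.round(s["box"]))
o=ctrl.get_obs(); print(o["t"],o["position"])
E
```

```text
1146 ((583.9911499023438, -97.82845306396484), (33.950111389160156, 236.76043701171875), 1.5350664854049683) [-2.67728866e-02  5.81433696e+02] [91.1480329  96.4541824  97.35000605]
tab 124 [519.65968978 -83.27187235  95.31166395] [10.36046377 20.92780447  5.0797181 ]
lid z 78.70796181568136
tongs 0.86 [510. 202. 139.  20.]
tongs 0.77 [233. 283.  86.  18.]
tongs 0.66 [317. 232.  38. 132.]
vent_tab 0.84 [259. 240.  49.  22.]
3.9 [577.99788594  60.80408136 214.90343286]
```

View pics/w1.png

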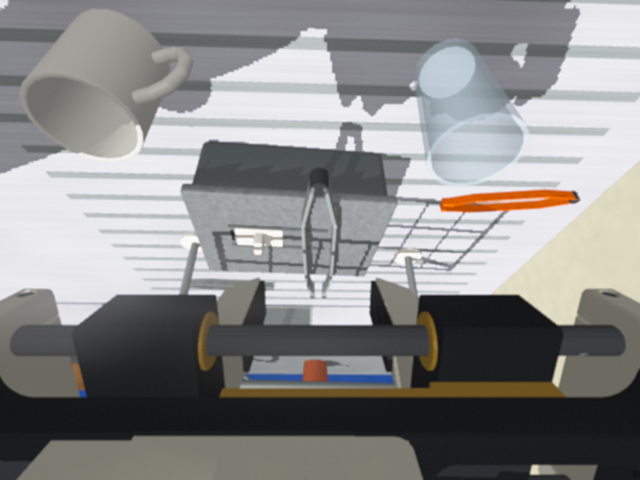

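The wrist view shows the target tongs at (317,232), centred between the fingers, with the tab at (259,240). Next is the grasp.

Run:
```python
from h import *
r=R(TH); g=np.array([583.7,-92,88.5]); 
ctrl.servo_line(g-r[:,2]*110,r,max_speed=150)
print(ctrl.servo_line(g-r[:,2]*8,max_speed=80,guard=6), ctrl.servo_line(g,max_speed=25,guard=5))
print(ctrl.get_obs()["position"])
ctrl.grip(20,25)
o=ctrl.get_obs(); print(o["gripper_width"],o["grip_force"],o["wrist_force"],o["t"])
p=o["position"]; ctrl.servo_line(p+[0,0,25],max_speed=50)
o=ctrl.get_obs(); print(o["gripper_width"],o["grip_force"],o["wrist_force"],o["wrist_torque"],o["t"])
im,d=ctrl.read_camera("scene"); save("s2.png",cv2.resize(im[110:310,170:430],(780,600)))
```

```text
False False
[583.57525453 -92.19588196  88.41428841]
33.55460692385392 24.999837577342987 [-0.26876437 -0.14004224  0.01400264] 7.0167
33.74097039679449 24.999365508556366 [ 0.53629364 -0.26824736 -2.45123693] [ 0.98172824  0.12061928 -0.04181929] 7.6667
```

View pics/s2.png

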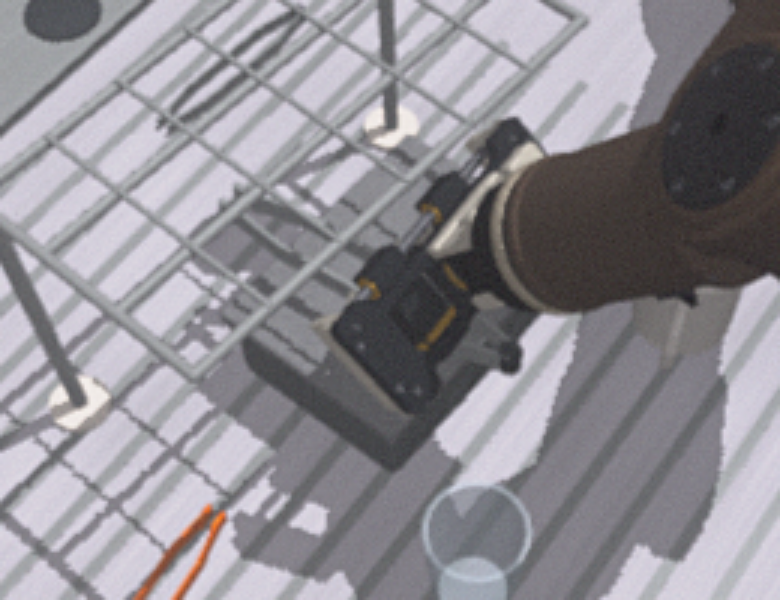

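The tongs are held and lifted at about crop (370,290), clear of the shelf. Next I carry them out to a point above the caddy and look.

Run:
```python
from h import *
p=ctrl.get_obs()["position"]
ctrl.servo_line([p[0]-8,20,p[2]+22],max_speed=130)
o=ctrl.get_obs(); print(o["gripper_width"],o["wrist_force"],o["wrist_torque"])
ctrl.servo_line([560,150,210],max_speed=200)
ctrl.reach([364,341,150],R(-1.353))
o=ctrl.get_obs(); print(o["position"],o["gripper_width"],o["wrist_force"],o["t"])
for c in("scene",):
    im,d=ctrl.read_camera(c); save("s3.png",cv2.resize(im[130:400,360:640],(622,600)))
    p=cloud(c,d>0,d); 
    for s in ctrl.silhouettes(c,"tongs"):
        q=cloud(c,s["mask"],d); print(round(s["conf"],2),np.round(s["box"]),np.round(np.percentile(q,[3,50,97],axis=0)).tolist())
    x,y,z=p.T; q=p[(z>33)&(z<43)&(x>250)&(x<480)&(y>170)&(y<510)][:,:2].astype(np.float32); print(cv2.minAreaRect(q))
```

```text
33.50317242604464 [ 0.26628989 -0.63535385 -2.02154622] [ 0.96849867  0.04248872 -0.03436871]
[365.79335739 339.51177421 150.66158268] 33.48676717851262 [ 1.15674507  0.33740521 -2.53797379] 10.7417
0.72 [249. 133.  45.  42.] [[347.0, -378.0, -2.0], [427.0, -364.0, 6.0], [552.0, -201.0, 239.0]]
0.72 [219. 316.  48.  72.] [[748.0, -119.0, 0.0], [846.0, -105.0, 9.0], [905.0, -88.0, 14.0]]
0.59 [533. 221. 103.  48.] [[231.0, 222.0, -0.0], [372.0, 292.0, 152.0], [399.0, 384.0, 162.0]]
0.47 [303. 212. 115. 111.] [[457.0, -168.0, 15.0], [568.0, -79.0, 79.0], [650.0, -19.0, 83.0]]
((363.04083251953125, 338.20086669921875), (153.29986572265625, 320.5062255859375), 12.287796974182129)
```

View pics/s3.png

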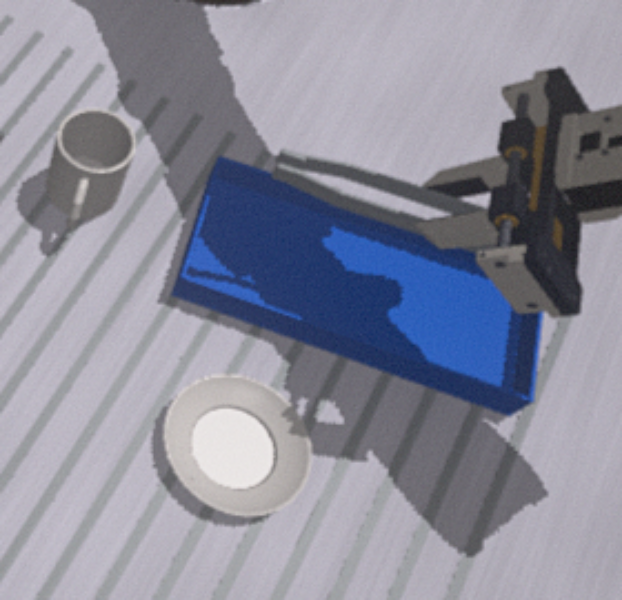

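The picture shows the tongs held about level, along the caddy's length, with the jaws at crop (285,165). The saucer at (230,450) and the mug are clear. I'll check the tilt and then lower.

Run:
```python
from h import *
c="scene"; im,d=ctrl.read_camera(c); q=cloud(c,d>0,d); x,y,z=q.T
q=q[(z>125)&(z<175)&(y<315)&(y>205)&(x>340)&(x<440)]
sl=np.polyfit(q[:,1],q[:,2],1); print(len(q),"slope z/y",sl, "z at y",[np.round(np.percentile(q[abs(q[:,1]-v)<8,2],[10,90])) for v in(230,260,290,310)], "xfit",np.polyfit(q[:,1],q[:,0],1))
if abs(sl[0])<0.1:
    r=R(-1.353); ctrl.servo_line([362,343,45],r,max_speed=120)
    hit=ctrl.servo_line([362,343,12],max_speed=30,guard=2.5)
    o=ctrl.get_obs(); print(hit,o["position"],o["gripper_width"],o["wrist_force"],o["t"])
```

```text
813 slope z/y [-1.50091407e-02  1.57019668e+02] z at y [array([147., 160.]), array([145., 160.]), array([144., 160.]), array([145., 160.])] xfit [-2.08241352e-01  4.37600592e+02]
True [361.89778121 342.84352837  12.4743092 ] 33.85540092549601 [-0.32066716  0.76467659  6.62807241] 12.95
```

Run:
```python
from h import *
ctrl.grip(54); r=R(-1.353); p=ctrl.get_obs()["position"]
ctrl.servo_line(p-r[:,2]*25,max_speed=60); ctrl.servo_line(p-r[:,2]*60+[0,0,80],max_speed=180)
th=np.deg2rad(-93.8)
ctrl.grip(34)
ctrl.reach([540,70,215],R(th))
c="scene"; im,d=ctrl.read_camera(c); save("s4.png",im); x,y,z=(q:=cloud(c,d>0,d)).T
print("caddy",cv2.minAreaRect(q[(z>33)&(z<43)&(x>250)&(x<480)&(y>170)&(y<510)][:,:2].astype(np.float32)))
t=q[(z>12)&(z<30)&(x>310)&(x<415)&(y>215)&(y<470)]; print("tongs",len(t),cv2.minAreaRect(t[:,:2].astype(np.float32)),np.percentile(t[:,2],[5,50,95]))
P=ctrl.camera_params("wrist"); im,d=ctrl.read_camera("wrist"); x,y,z=(q:=cloud("wrist",d>0,d,P)).T
l=(z>75)&(z<84)&(x>430)&(x<680)&(y<0)&(y>-185)
print("lid",cv2.minAreaRect(q[l][:,:2].astype(np.float32)),np.median(z[l]))
t=q[(z>92)&(z<104)&(x>480)&(x<560)&(y>-120)&(y<-50)]; print("tab",len(t),t.mean(0),np.ptp(t,axis=0),cv2.minAreaRect(t[:,:2].astype(np.float32)))
print(ctrl.get_obs()["t"])
```

```text
caddy ((361.938232421875, 337.8257141113281), (154.20494079589844, 320.6718444824219), 12.446613311767578)
tongs 1011 ((362.7144470214844, 347.2843017578125), (251.0464630126953, 90.4205322265625), 85.80066680908203) [12.81237516 19.57680115 23.91491525]
lid ((551.1231689453125, -96.16925811767578), (154.34365844726562, 205.58811950683594), 86.51200103759766) 78.62336505793604
tab 114 [519.29872603 -83.76328132  95.33052231] [ 9.80010684 22.10682037  4.9622631 ] ((519.006591796875, -86.0206527709961), (9.799286842346191, 22.105239868164062), 0.02128356695175171)
16.9083
```

View pics/s4.png

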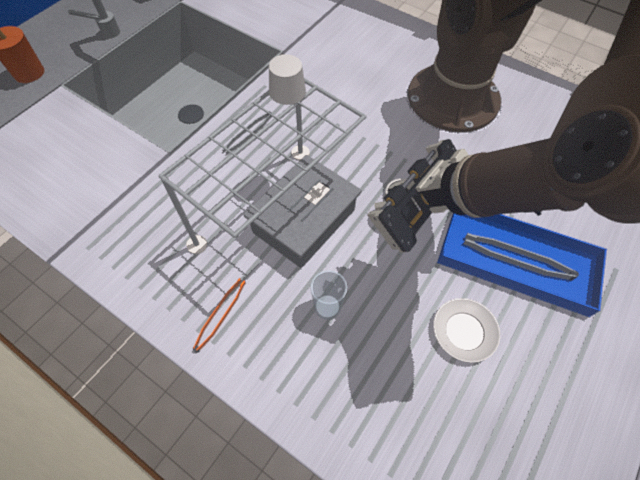

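The tongs lie flat inside the caddy at (520,257), and the caddy, container, tumbler and saucer haven't moved. The tab is at about 2.5 mm travel, so I pinch and slide it.

Run:
```python
from h import *
th=-1.632; r=R(th); g=np.array([519.2,-84.2,89.0]); yd=np.array([np.cos(th+np.pi/2),np.sin(th+np.pi/2),0])
ctrl.servo_line(g-r[:,2]*110,r,max_speed=150)
print(ctrl.servo_line(g-r[:,2]*8,max_speed=90,guard=5), ctrl.servo_line(g,max_speed=25,guard=4))
print(ctrl.get_obs()["position"]); ctrl.grip(6,8)
o=ctrl.get_obs(); print(o["gripper_width"],o["grip_force"],o["wrist_force"]); p0=o["position"]
ctrl.servo_line(p0+yd*39,max_speed=40); o=ctrl.get_obs(); print(o["wrist_force"])
h=ctrl.servo_line(p0+yd*45,max_speed=12,guard=2.2)
o=ctrl.get_obs(); print(h,(o["position"]-p0)@yd,o["gripper_width"],o["wrist_force"],o["t"])
```

```text
False False
[519.11005776 -84.34875624  88.96170644]
9.582229792559822 8.000420182943344 [-0.65432795  0.64161028  0.02185824]
[ 1.14126814 -1.15051443 -0.86030306]
True 39.15714474624391 10.00148994659802 [0.87796123 1.14074796 4.56549037] 21.2917
```

Run:
```python
from h import *
th=-1.632; yd=np.array([np.cos(th+np.pi/2),np.sin(th+np.pi/2),0])
ctrl.dwell(.3); o=ctrl.get_obs(); p0=o["position"]; print(o["wrist_force"],p0)
for k in range(1,7):
    h=ctrl.servo_line(p0+yd*k,max_speed=10); o=ctrl.get_obs(); f=o["wrist_force"]; print(k,np.round(o["position"]-p0,2),np.round(f,2))
    if f@yd<-3.5: break
print(o["t"],o["gripper_width"])
```

```text
[-0.72795617  1.71249249  5.95035046] [558.26944222 -86.63814755  88.98126415]
1 [ 0.81 -0.04  0.01] [-0.63  1.28  4.19]
2 [ 2.08 -0.08  0.01] [-0.85  1.99  3.22]
3 [ 3.18 -0.16  0.03] [-0.82  0.4   3.41]
4 [ 3.36 -0.25 -0.01] [-3.39  3.67  6.12]
22.6167 10.297703721942623
```

Run:
```python
from h import *
r=R(-1.632); ctrl.grip(30); p=ctrl.get_obs()["position"]
ctrl.servo_line(p-r[:,2]*60,max_speed=100); ctrl.servo_line([545,70,215],max_speed=180)
P=ctrl.camera_params("wrist"); im,d=ctrl.read_camera("wrist"); save("w5.png",im); x,y,z=(q:=cloud("wrist",d>0,d,P)).T
l=(z>75)&(z<84)&(x>430)&(x<680)&(y<0)&(y>-185)
(c,s,a)=cv2.minAreaRect(q[l][:,:2].astype(np.float32)); print("lid",c,s,a)
t=q[(z>92)&(z<104)&(x>520)&(x<600)&(y>-120)&(y<-50)]; print("tab",len(t),t.mean(0))
yd=np.array([np.cos(-.0611),np.sin(-.0611)]); print("travel",(t.mean(0)[:2]-c)@yd+35)
o=ctrl.get_obs(); print(o["wrist_force"],o["t"])
im,d=ctrl.read_camera("scene"); save("s5.png",im); q=cloud("scene",d>0,d);x,y,z=q.T
print("caddy",cv2.minAreaRect(q[(z>33)&(z<43)&(x>250)&(x<480)&(y>170)&(y<510)][:,:2].astype(np.float32)))
```

```text
lid (551.1888427734375, -97.92571258544922) (157.5792236328125, 205.05694580078125) 86.3272476196289
tab 117 [561.80870258 -86.33215878  95.36124087]
travel 44.892117413562055
[ 0.23976515 -0.64812547 -0.93935598] 24.9333
caddy ((362.1983337402344, 338.1456298828125), (153.68946838378906, 320.79510498046875), 12.624152183532715)
```

View pics/s5.png

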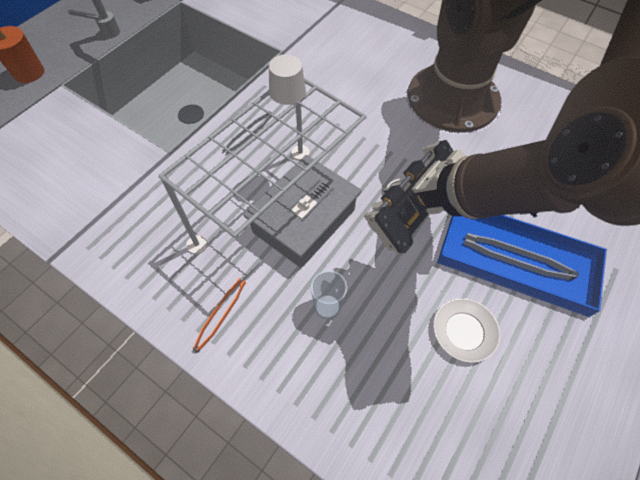

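The vent is open (tab at (305,205), slots uncovered, travel about 45 mm). The tongs are in the caddy at (520,257), and the tumbler and saucer look unmoved. The mug is hidden behind the arm here, but the arm never came near it.

```bash
python3 -c "
from h import *
print(ctrl.sign_off())"
```

```text
the job is handed in; nothing more can be done
None
```

The job is handed in after about 25 s of robot time: the tongs lie flat in the blue caddy, released, and the vent is open to its end stop (measured at about 45 mm); the container, caddy, tumbler and saucer showed no movement, but the mug was hidden behind the arm in the last pictures, so I couldn't check it there.

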